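# Clip a sample tube into its carrier and present it to the slot reader

## Task

Take the sample tube from its rest and press it down past the sprung jaw of the tube carrier until it sits fully home and about centred in the fork clip and the jaw has snapped back over it, and let go of it. Then lift the carrier by its grip plate clear above the height of the bench screen, carry it across, and finish while still holding it level about 10 mm above the top of the slot reader, with the tube right over the dark slot and lined up with it. Never let the carrier or tube touch the reader, do not bump the screen, and leave the two vials standing where they are.

Things in the scene. Friction and masses are not known exactly. Their poses are not given: they have to be found in the camera images.
- tube_center (a point): Centre of the round-bottomed glass sample tube, 16 mm diameter, 120 mm long, 30 g, white cap at its +x end; x runs along it. At the start it lies level, 40 mm above the table, on two saddles (80 mm apart, 8 mm thick) of a grey rest with a 6 mm base plate; its middle 70 mm is free to grasp across from above.
- carrier_clip (a point): Centre of the seat in the carrier's fork clip, 36 mm above its underside. The tube is home when its centre is at this point and it lies along the carrier's x (either end first). White forks (slot 18 mm wide, flared mouth, tips 56 mm up) stand at x = +-41 mm, jaw noses at x = +-25 mm (11 mm wide, 48 mm up), so the middle 38 mm of the tube is free for fingers, down to the hinge bar 13.5 mm up.
- jaw (a joint): Sprung jaw on the +y side of the clip, hinged along the carrier's x. 0 = closed; grows (rad) as the tube pushes it aside to the carrier's +y, up to about 0.1 while the tube passes; springs back to 0 over the seated tube. It takes roughly 5 to 8 N of downward push.
- carrier_grip (a point): Grip point of the carrier: middle of its upright grey grip plate, 10 mm thick along the carrier's y, 44 mm wide along its x, top 66 mm above the underside. The point is 48 mm above the underside and 58 mm to the -y side of the clip; 45 mm are free between plate and tube. The load is on the plate's +y side, so grip firmly (about 40 N).
- carrier_underside (a point): Underside of the tube carrier, straight below the clip's centre; x along the tube, z up. The carrier is loose, 0.2 kg, and stands on the table: an aluminium frame 8 mm thick, 100 mm along x, from y = -68 to +26 mm, open below the tube. Its grip plate is at the -y side.
- reader_glass (a point): Centre of the dark slot (120 by 24 mm, along x) on top of the slot reader, a white box fixed to the table, 150 mm along x, 100 mm along y. The point is 45 mm above the table, at the reader's top; the slot's rim strips stand 0.5 mm higher.
- screen_top (a point): Middle of the top edge of the bench screen, a fixed grey upright plate 100 mm long along its x, 5 mm thick along its y, its top 112 mm above the table, on two feet 50 mm long. It stands between carrier and reader.
- vial_a_center (a point): Centre of a standing capped vial, 24 mm in diameter, 54 mm tall, next to the screen. Leave it alone.
- vial_b_center (a point): Centre of the other standing capped vial, 24 mm in diameter, 54 mm tall, next to the screen. Leave it alone.

How it is judged:
By the outcome, as a careful person would: the job done as asked, in the order asked, and still so for the second after the job is handed in, while the arm keeps its last pose, push and grip.
It also fails if it takes over 67 s, if anything falls off the work surface, if the arm or the gripper's body presses on something with over 40 N, if the wrist force passes 120 N, or if a joint passes its speed limit or range.

## Robot

A 6-joint arm with a two-finger parallel gripper is mounted at the origin on a cart in front of the work surface, level with it; the furniture and walls round the work are solid. World frame = base frame: x ahead of the robot, y to its left, z up, the work surface at z = 0. Lengths are in mm, angles in degrees, forces in N, time in s.
With the tool pointing down it reaches from about 250 to 775 mm from the base axis. Payload 8.9 kg.
Tool frame: the origin (TCP) lies midway between the tips of the shut fingers; the grasp point (between the pads) lies 19 mm behind it; z points along the fingers, y is the line along which they close (so a half turn about z gives the same grasp; the last joint's range is limited). The gripper opens to 85 mm and grips with 20 to 120 N. Pads are 22 mm wide; open, the fingers measure 114 mm over their backs; the gripper's body (76 mm by 85 mm) begins 54 mm behind the grasp point. The pads swing forward as they close: fully open they stand 13 mm farther back than shut.
Start: joints at [-72.955, 16.656, -8.789, 64.555, 0, 82.019], TCP at [222.098, -475.706, 231.305] pointing down, gripper open.
Joint ranges: [-144.48, 144.48], [-52.06, 99.96], [-74.48, 78.29], [-112.23, 115.85], [-86.99, 84.42], [-180, 180]. Speed limits (degrees/s): [127.2, 127.2, 159.86, 180, 180, 180].

## Interface

Orientations are given as [roll, pitch, yaw] about the fixed x, y, z axes, in that order (R = Rz(yaw) Ry(pitch) Rx(roll)).
In Python, from workcell import ctrl gives the robot as it stands.
- The arm moves only by the shell command python3 -m crank 'ROWS' [OPENING]. ROWS is JSON, a list of rows, each a list of 6 numbers: the shift along the tool's x, y, z normalised to -1 to 1, where 1 is 0.075 m, then the turn, a rotation vector about the tool's x, y, z normalised to -1 to 1, where 1 is pi/4 rad. A call has 1 to 5 rows; each row shifts and turns the commanded pose from where the row before left it, along the tool's axes as they then stand; what a row does not reach is not made up. A row lasts 1/12 s, in which the tool goes at most 41.7 mm and 7.16 degrees, less where a joint would pass 70% of its speed; a pose out of reach is approached as far as the arm can. A call with a number of a shift or a turn outside -1 to 1 is refused whole. A call with a gripper value outside its range is refused whole. OPENING is the closure, from -1 (fully open) to 1 (shut), so that 0 is half open, set as the call begins (- or left out, the last holds). The fingers move at their own pace and stop on an object; the grip force is fixed at half the most. Time passes only in rows, so rows that do not move let the fingers close. It gives the time, the measured TCP pose, the force and the opening at its end, in the units of the state.
- ctrl.get_state(): the state, without advancing time (a new reading comes with each control period).
- ctrl.read_camera(name): name is "scene" or "top"; returns the picture (480x640x3 uint8, red, green, blue); there is no depth.
- ctrl.camera_params(name): a dict with "fov_y" (degrees; the focal length in pixels is half the picture's height over the tangent of half this angle, whatever the lens; pixels are square), "cx", "cy" (the principal point, pixels), "k1" (the pictures are not rectified: a ray, as slopes to the right and down, at radius r is drawn at 1 + k1 r^2 times it, then the intrinsics apply), "cam_to_world" (4x4, takes a point from camera to world coordinates). Camera axes: x right, y up, looking along -z (the intrinsics and any distortion apply to the point x, -y, -z); pixel columns grow to the right and rows downward; lengths in mm; the calibration is good to about 2 mm. A picture is of the moment at which its call begins. camera_params takes no time and is no camera call.
- ctrl.hand_in(): hands the job in, once; it reports no verdict.
The state is a dict: "t": time; "joints": joint angles; "dq": joint speeds; "joint_torque": joint torques, N m; "tcp_pos": TCP position; "tool_rot": TCP orientation; "wrist_force": force on the tool from outside, world axes, zero at the start; "torque": the same for the moment, N m; "opening": opening from 0.0 (shut) to 1.0 (fully open).
Only numpy, scipy, OpenCV 4.12 (cv2) and the standard library are available. Lean on these libraries where they do the work, as an engineer would, in place of code of your own. Each camera call takes 0.05 s, during which the arm holds its last target. There are 200 camera calls.

## Working session

There is one attempt and no reset: what is moved stays moved. The work goes in short steps, Python scripts to look and compute and a shell command to move; the robot and the scene stay as the last step left them, time stands still between calls to the robot, and variables do not carry over. Pictures are saved under pics/ and viewed, on a budget of 10 in all, crops included, one or two more only if the job needs it, and the job is handed in when it is done.

```bash
mkdir -p pics; ls; python3 - <<'E'
from workcell import ctrl
import cv2,numpy as np
for n in("scene","top"):
    im=ctrl.read_camera(n); cv2.imwrite(f"pics/{n}0.png",im[:,:,::-1]); p=ctrl.camera_params(n); print(n,p)
print(ctrl.get_state())
E
```

```text
pics
scene {'fov_y': 45.622784943577344, 'cx': 332.93597865537, 'cy': 242.2365688980751, 'k1': -0.17341174020004446, 'cam_to_world': array([[-5.18702104e-01,  3.51496874e-01, -7.79357476e-01,
        -5.17513060e+02],
       [-8.54757402e-01, -1.93604407e-01,  4.81567355e-01,
         5.79404623e+02],
       [ 1.83823779e-02,  9.15951571e-01,  4.00867568e-01,
         6.45787616e+02],
       [ 0.00000000e+00,  0.00000000e+00,  0.00000000e+00,
         1.00000000e+00]])}
top {'fov_y': 52.42046490359517, 'cx': 318.2297338348142, 'cy': 239.3815168149831, 'k1': -0.13479814736965712, 'cam_to_world': array([[ 6.52814615e-04,  9.93146015e-01, -1.16878427e-01,
         4.00409938e+02],
       [-9.99752867e-01,  3.24535315e-03,  2.19925638e-02,
        -4.82599713e+01],
       [ 2.22211389e-02,  1.16835185e-01,  9.92902694e-01,
         1.09869806e+03],
       [ 0.00000000e+00,  0.00000000e+00,  0.00000000e+00,
         1.00000000e+00]])}
{'t': 0.1, 'joints': array([-7.29572705e+01,  1.66860677e+01, -8.82581133e+00,  6.45562945e+01,
        1.98153986e-03,  8.20192998e+01]), 'dq': array([-0.03607745, -0.11801712,  0.10265832, -0.00959206,  0.01050624,
       -0.04174243]), 'joint_torque': array([ 1.02002883e-03, -5.37980068e+01,  3.31916928e+01,  9.45471256e-03,
       -1.44348351e-04, -2.20130602e-05]), 'tcp_pos': array([ 221.97098456, -475.33082967,  230.79249731]), 'tool_rot': array([-1.79932762e+02, -1.14275301e-02,  2.50234218e+01]), 'wrist_force': array([-0.49576278,  0.34351964,  0.54543374]), 'torque': array([-0.03459848, -0.02140507,  0.02244562]), 'opening': 1.0010976558353746}
```

View pics/top0.png

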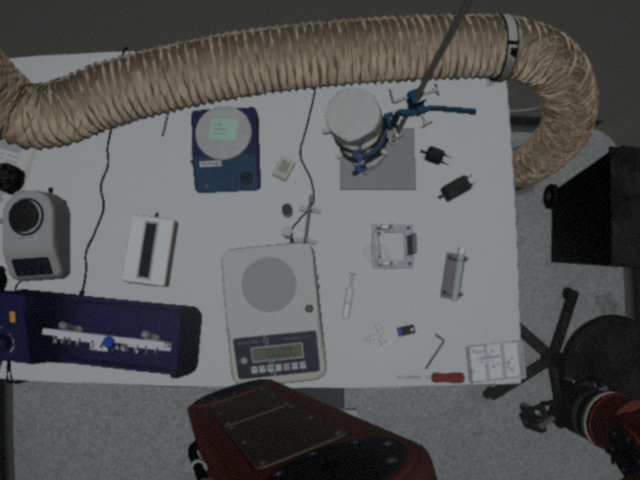

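View pics/scene0.png

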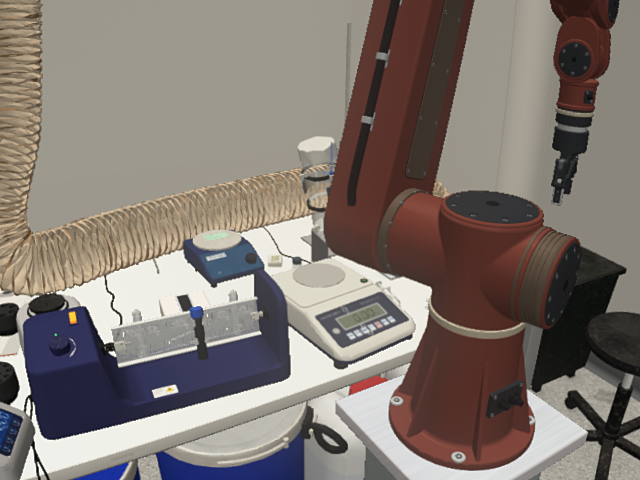

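The top view shows the reader with its dark slot at about (150,250), the carrier at (393,246) with its grip plate on the right at (411,245), and the rest with the tube at (453,273). The screen and vials are near (302,220). In the scene view the robot hides the carrier and rest, so I'll measure mainly from the top camera. Next I'll zoom in.

```bash
cat > h.py <<'E'
from workcell import ctrl
import cv2,numpy as np
def K(p):
    f=240/np.tan(np.radians(p['fov_y']/2)); return np.array([[f,0,p['cx']],[0,f,p['cy']],[0,0,1]])
def ray(n,uv):
    p=ctrl.camera_params(n); q=cv2.undistortPoints(np.float64(uv).reshape(-1,1,2),K(p),np.array([p['k1'],0,0,0]))[:,0]
    M=p['cam_to_world']; d=np.c_[q[:,0],-q[:,1],-np.ones(len(q))]@M[:3,:3].T
    return M[:3,3],d
def onz(n,uv,z):
    o,d=ray(n,uv); return o+d*((z-o[2])/d[:,2])[:,None]
def proj(n,P):
    p=ctrl.camera_params(n);M=p['cam_to_world'];c=(np.float64(P).reshape(-1,3)-M[:3,3])@M[:3,:3]
    c=c*[1,-1,-1]; return cv2.projectPoints(c,np.zeros(3),np.zeros(3),K(p),np.array([p['k1'],0,0,0]))[0][:,0]
def crop(im,u0,v0,u1,v1,s,fn):
    c=cv2.resize(im[v0:v1,u0:u1,::-1],None,fx=s,fy=s,interpolation=cv2.INTER_CUBIC)
    for u in range(-(-u0//10)*10,u1,10):
        cv2.line(c,((u-u0)*s,0),((u-u0)*s,12 if u%50==0 else 6),(0,0,255),1)
    for v in range(-(-v0//10)*10,v1,10):
        cv2.line(c,(0,(v-v0)*s),(12 if v%50==0 else 6,(v-v0)*s),(0,0,255),1)
    cv2.imwrite(fn,c)
E
python3 - <<'E'
from h import *
im=cv2.imread('pics/top0.png')[:,:,::-1]
crop(im,360,210,480,310,6,'pics/c1.png')
a=cv2.resize(im[190:250,270:330,::-1],None,fx=6,fy=6,interpolation=cv2.INTER_CUBIC)
b=cv2.resize(im[205:295,115:185,::-1],None,fx=6,fy=6,interpolation=cv2.INTER_CUBIC)
c=np.zeros((540,790,3),np.uint8);c[:360,:360]=a;c[:540,365:785]=b
cv2.imwrite('pics/c2.png',c)
E
```

```text
(no output)
```

View pics/c1.png

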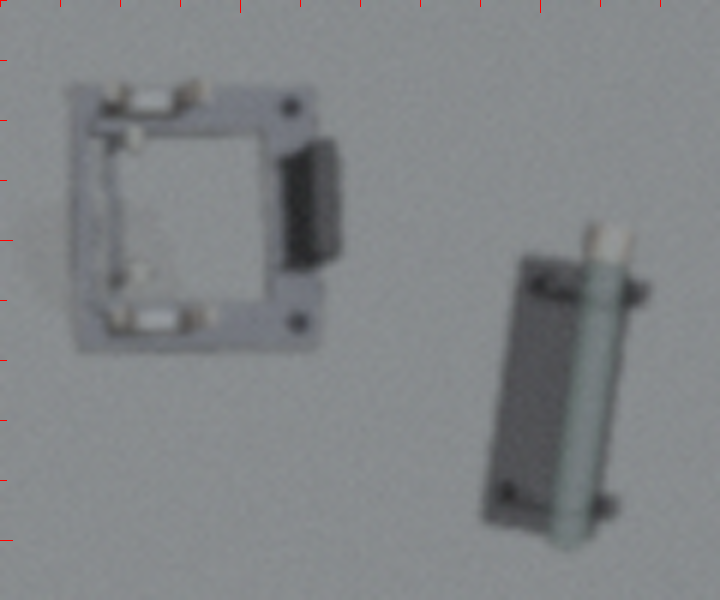

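View pics/c2.png

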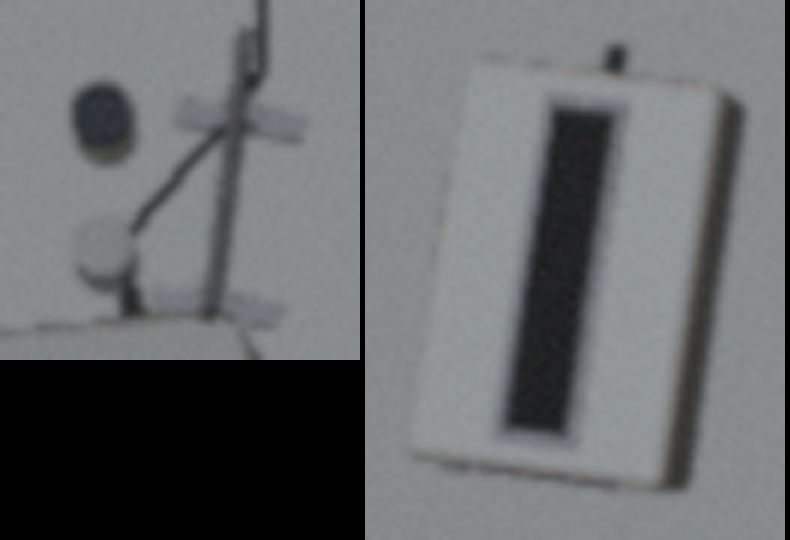

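Crop readings, converted to full-picture pixels:
- **Carrier:** frame corners at about (371.3,224.7), (412.8,224.7), (372.8,268.8) and (413.7,268.3). The jaw is on the left (+y) and the grip plate on the right (-y), with yaw about +2°.
- **Tube:** cap end at about (461.3,247.5) and round end at (454.7,300.8), with yaw about -7°.
- **Screen and reader:** the screen's top edge runs from about (310.5,196) to (305,242). The reader slot is dark and cleanly segmentable.

Now I'll refine these with masks.

```bash
python3 - <<'E'
from h import *
im=cv2.imread('pics/top0.png').astype(float); im=cv2.GaussianBlur(im,(0,0),0.7)
im=cv2.resize(im,None,fx=4,fy=4,interpolation=cv2.INTER_CUBIC)
def px(p): return (np.float64(p)+0.5)/4-0.5
B,G,R=im[...,0],im[...,1],im[...,2]; g=im.mean(2)
def blob(m,box,name,z,show=0):
    u0,v0,u1,v1=[4*x for x in box]; mm=np.zeros(g.shape,np.uint8); mm[v0:v1,u0:u1]=m[v0:v1,u0:u1]
    cs=cv2.findContours(mm,cv2.RETR_EXTERNAL,cv2.CHAIN_APPROX_NONE)[0]; c=max(cs,key=cv2.contourArea)
    q=onz('top',px(c[:,0]),z)[:,:2].astype(np.float32); r=cv2.minAreaRect(q)
    print(name,'ctr',np.round(r[0],1),'size',np.round(r[1],1),'ang',round(r[2],2))
    return q
for s in(60,75): blob(g<s,(130,220,162,282),f'slot{s}',45)
for box,n in(((270,120,470,320),'bg'),): pass
bg=[np.median(x[4*285:4*300,4*420:4*440]) for x in(B,G,R)];print('bg BGR',bg)
for s,n in((( 394,247),'hole'),((372,250),'frameL'),((458,275),'tube'),((447,280),'base'),((461,250),'cap'),((385.5,226.5),'seat')):
    print(n,[round(x[int(4*s[1])+1,int(4*s[0])+1]) for x in(B,G,R)])
for t in(4,6,8): blob((B-G)>t,(366,220,417,273),f'frame{t}',8)
for t in(3,5,8): blob((G-R)>t,(440,240,475,306),f'tube{t}',40)
E
```

```text
slot60 ctr [500.7 304.2] size [ 20.7 116. ] ang 83.31
slot75 ctr [500.8 304.2] size [ 23.  118.2] ang 83.34
bg BGR [np.float64(141.79584165646725), np.float64(139.3951608533648), np.float64(135.6910219826384)]
hole [142, 140, 136]
frameL [118, 114, 112]
tube [124, 122, 114]
base [84, 82, 81]
cap [145, 147, 145]
seat [148, 145, 140]
frame4 ctr [ 515.3 -252.5] size [100.4  71.4] ang 0.7
frame6 ctr [ 552.1 -259.5] size [50.6 23.6] ang 87.3
frame8 ctr [ 475.4 -259.3] size [4.4 9.8] ang 15.05
tube3 ctr [ 453.1 -379. ] size [ 79.7 147.3] ang 88.5
tube5 ctr [ 441.6 -378.9] size [ 17.8 108.8] ang 79.94
tube8 ctr [ 441.4 -378.4] size [ 13.  101.6] ang 79.75
```

```bash
python3 - <<'E'
from h import *
im0=cv2.imread('pics/top0.png').astype(float); g=cv2.GaussianBlur(im0,(0,0),0.7).mean(2)
C=lambda a:np.float64(a)/6-0.5+[360,210]+[1/12,1/12]
def fitz(P,z):
    w=onz('top',P,z)[:,:2]; l=cv2.fitLine(w.astype(np.float32),cv2.DIST_HUBER,0,.01,.01).ravel(); 
    a=np.degrees(np.arctan2(l[1],l[0]));res=np.abs((w-l[2:])@[-l[1],l[0]]).mean();return l,a,res
def edge(prof,thr,xs,first=True):
    i=np.where((prof[:-1]-thr)*(prof[1:]-thr)<0)[0]
    if len(i)==0:return np.nan
    i=i[0]; return xs[i]+(prof[i]-thr)/(prof[i]-prof[i+1])
# frame edges, thr 127
L=[(edge(g[v,364:378],127,np.arange(364,378)),v) for v in range(229,265)]
T=[(u,edge(g[217:232,u],127,np.arange(217,232))) for u in list(range(374,377))+list(range(394,405))]
Bm=[(u,edge(g[276:260:-1,u],127,np.arange(276,260,-1))) for u in list(range(376,379))+list(range(396,410))]
for n,E_,z in(('L',L,8),('T',T,8),('B',Bm,8)):
    E_=np.array([e for e in E_ if e[0]==e[0] and e[1]==e[1]]); l,a,r=fitz(E_,z); print(n,len(E_),np.round(l[2:],1),round(a,2),'res',round(r,2))
# tube edges: left (dark base->tube), right
for v in (258,262,270,280,290,296): print(v,np.round(g[v,440:472]).astype(int))
for n,pts in(('tubeL',[(585,262),(550,540)]),('tubeR',[(630,262),(592,540)]),('axis',[(608,222),(568,550)])):
    w=onz('top',C(pts),40 if n=='axis' else 41)[:,:2];d=w[0]-w[1];print(n,np.round(w,1),np.hypot(*d),np.degrees(np.arctan2(d[1],d[0])))
print('base corners z6',np.round(onz('top',C([(520,257),(484,522),(588,540)]),6),1))
for n,pts,z in(('tips',[(112,92),(200,90),(118,320),(207,317)],56),('seats',[(153,100),(156,320)],28),('noses',[(132,140),(135,273)],48),('plate top',[(316,142),(337,142),(318,265),(340,260)],66)):
    w=onz('top',C(pts),z)[:,:2];print(n,np.round(w,1).tolist())
D=lambda a:np.float64(a)/6-0.5+[270,190]+[1/12,1/12]
print('screen',np.round(onz('top',D([(245,35),(208,318)]),112),1).tolist(),'vials',np.round(onz('top',D([(101,112),(104,245)]),54),1).tolist())
E
```

```text
L 36 [ 517.8 -191.1] -1.26 res 0.67
T 14 [ 563.7 -248. ] 88.86 res 0.72
B 17 [ 460.7 -249.2] 89.71 res 0.1
258 [139 139 139 138 131 114  92  77  65  57  55  59  61  60  62  66  76  90
 104 114 117 116 106  88  71  71  82  97 116 131 137 139]
262 [140 139 138 134 121 102  86  82  82  83  82  82  83  81  80  82  88  99
 110 116 117 112 102  94 100 118 129 134 137 138 138 138]
270 [139 137 132 117  98  84  82  82  83  84  82  81  82  81  84  92 104 115
 120 121 116 108 101 110 127 136 138 138 138 139 139 138]
280 [138 130 110  91  83  83  83  82  82  82  82  81  82  86  97 109 117 120
 118 112 104 107 123 134 138 138 138 138 138 139 138 138]
290 [118  96  80  70  66  70  77  80  83  84  84  84  92 103 113 119 119 115
 107 102 111 127 136 138 138 138 138 139 140 139 139 139]
296 [112  97  90  89  86  83  83  82  81  80  81  87  99 109 115 115 111 100
  88  86  95 106 118 130 136 137 137 138 139 139 139 139]
tubeL [[ 495.  -379.6]
 [ 392.9 -363.7]] 103.31157311539765 -8.871970799888151
tubeR [[ 495.  -396.8]
 [ 392.7 -379.5]] 103.67573605883358 -9.597009087695621
axis [[ 509.9 -389.2]
 [ 389.2 -370.7]] 122.17817329420946 -8.712914350518286
base corners z6 [[ 500.  -365.1    6. ]
 [ 399.6 -348.7    6. ]
 [ 392.5 -388.9    6. ]]
tips [[555.2, -201.8], [556.1, -233.9], [472.6, -202.8], [473.6, -235.1]]
seats [[556.4, -221.2], [474.5, -221.1]]
noses [[538.8, -210.0], [490.2, -210.4]]
plate top [[536.0, -274.0], [536.0, -281.6], [491.6, -273.7], [493.4, -281.8]]
screen [[607.8, -53.9, 112.0], [509.9, -41.7, 112.0]] vials [[591.3, -2.2, 54.0], [542.7, -3.7, 54.0]]
```

Measured (mm):

| Item | Position | Yaw |
|---|---|---|
| Tube | ≈ (449.5, -380.5) | ≈ -9.2° (length 122, OK) |
| Clip | ≈ (514, -218.5) | ≈ 0° (fork pitch 82.5, OK) |
| Slot | (500.8, 304.2) | -6.7° |
| Screen top | y ≈ -48 | – |
| Vials | y ≈ -3 | – |

I'll use the half-turned grasp (yaw about 171°) to keep joint 6 in range at the reader, so I rotate first.

```bash
python3 -m crank '[[0,0,0,0,0,-0.15],[0,0,0,0,0,-0.15],[0,0,0,0,0,-0.15],[0,0,0,0,0,-0.15],[0,0,0,0,0,-0.15]]' -1
python3 -m crank '[[0,0,0,0,0,-0.15],[0,0,0,0,0,-0.15],[0,0,0,0,0,-0.15],[0,0,0,0,0,-0.15],[0,0,0,0,0,-0.15]]'
python3 -m crank '[[0,0,0,0,0,-0.15],[0,0,0,0,0,-0.15],[0,0,0,0,0,-0.15],[0,0,0,0,0,-0.15],[0,0,0,0,0,-0.15]]'
python3 -m crank '[[0,0,0,0,0,-0.15],[0,0,0,0,0,-0.15],[0,0,0,0,0,-0.15],[0,0,0,0,0,-0.15],[0,0,0,0,0,-0.15]]'
python3 -m crank '[[0,0,0,0,0,-0.15],[0,0,0,0,0,-0.09],[0,0,0,0,0,0],[0,0,0,0,0,0]]'
cat >> h.py <<'E'
from scipy.spatial.transform import Rotation as Ro
def go(x,y,z,yaw):
    "units still to go in tool axes (translation with present axes), plus turn"
    s=ctrl.get_state(); R=Ro.from_euler('xyz',s['tool_rot'],degrees=True)
    d=R.inv().apply(np.array([x,y,z])-s['tcp_pos'])/75
    T=Ro.from_euler('xyz',[180,0,yaw],degrees=True)
    print('shift',np.round(d,3),'turn',np.round((R.inv()*T).as_rotvec()/(np.pi/4),3),'t',round(s['t'],2),'pos',np.round(s['tcp_pos'],1),'rot',np.round(s['tool_rot'],2),'F',np.round(s['wrist_force'],1),'open',round(s['opening'],3),'j',np.round(s['joints']))
E
python3 -c "
from h import *
go(449.5,-380.5,110,170.8)"
```

```text
t: 0.52
tcp_pos: [222.0, -475.5, 230.9]
tool_rot: [-180.0, -0.0, 59.1]
wrist_force: [-0.5, -0.4, -0.3]
opening: 1.0
t: 0.93
tcp_pos: [222.0, -475.4, 231.0]
tool_rot: [-180.0, -0.0, 92.9]
wrist_force: [-0.9, 0.1, -0.3]
opening: 1.005
t: 1.35
tcp_pos: [222.0, -475.5, 231.0]
tool_rot: [180.0, -0.0, 126.6]
wrist_force: [0.0, 0.9, -0.6]
opening: 0.996
t: 1.77
tcp_pos: [222.0, -475.5, 231.0]
tool_rot: [180.0, -0.0, 160.4]
wrist_force: [0.0, -0.2, -0.3]
opening: 1.005
t: 2.1
tcp_pos: [222.1, -475.5, 231.1]
tool_rot: [180.0, -0.0, 170.7]
wrist_force: [-0.4, -0.7, 0.6]
opening: 1.005
shift [-2.788  1.74   1.615] turn [ 0.001 -0.    -0.003] t 2.1 pos [ 222.1 -475.5  231.1] rot [ 1.7997e+02 -1.0000e-02  1.7069e+02] F [-0.4 -0.7  0.6] open 1.005 j [-73.  17.  -9.  65.   0. -64.]
```

```bash
python3 -m crank '[[-0.279,0.174,0.1615,0,0,0],[-0.279,0.174,0.1615,0,0,0],[-0.279,0.174,0.1615,0,0,0],[-0.279,0.174,0.1615,0,0,0],[-0.279,0.174,0.1615,0,0,0]]'
python3 -m crank '[[-0.279,0.174,0.1615,0,0,0],[-0.279,0.174,0.1615,0,0,0],[-0.279,0.174,0.1615,0,0,0],[-0.279,0.174,0.1615,0,0,0],[-0.279,0.174,0.1615,0,0,0]]'
python3 -m crank '[[0,0,0,0,0,0],[0,0,0,0,0,0]]'
python3 -c "
from h import *
go(449.5,-380.5,24,170.8)
for n in('top','scene'):
  im=ctrl.read_camera(n)
  cv2.imwrite('pics/%s1.png'%n,im[:,:,::-1])
a=cv2.imread('pics/top1.png');crop(a[:,:,::-1],380,230,500,320,6,'pics/c3.png')"
```

```text
t: 2.52
tcp_pos: [336.7, -427.4, 170.1]
tool_rot: [180.0, -0.0, 170.6]
wrist_force: [0.6, -0.2, 0.2]
opening: 1.0
t: 2.93
tcp_pos: [450.5, -379.6, 109.5]
tool_rot: [180.0, -0.0, 170.7]
wrist_force: [0.8, -0.6, 0.4]
opening: 0.999
t: 3.1
tcp_pos: [449.8, -379.1, 109.2]
tool_rot: [179.9, -0.1, 170.8]
wrist_force: [-0.0, 0.1, 0.7]
opening: 1.003
shift [-0.    -0.02   1.136] turn [ 0.001 -0.002  0.   ] t 3.1 pos [ 449.8 -379.1  109.2] rot [ 1.7994e+02 -9.0000e-02  1.7082e+02] F [-0.   0.1  0.7] open 1.003 j [-47.  29. -10.  52.  -0. -38.]
```

View pics/c3.png

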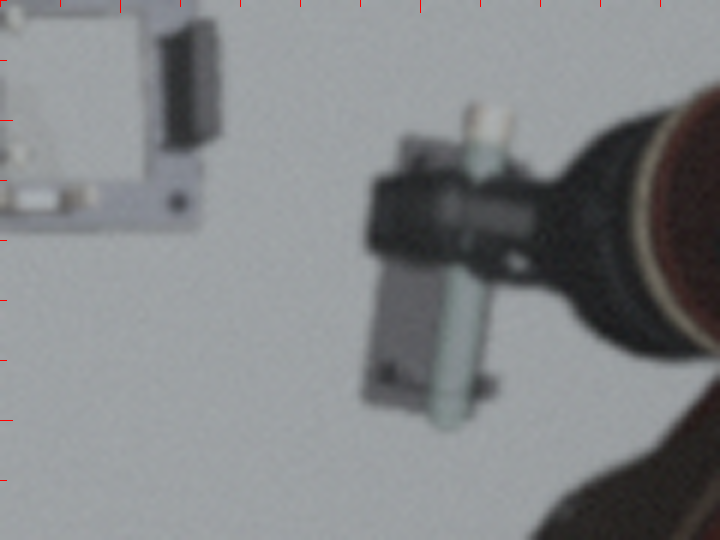

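The hand sits across the tube, with the left finger at about (445,268) and the tube running between the fingers. I'll descend and grasp.

```bash
python3 -m crank '[[0,-0.01,0.25,0,0,0],[0,-0.01,0.25,0,0,0],[0,0,0.25,0,0,0],[0,0,0.25,0,0,0],[0,0,0.14,0,0,0]]'
python3 -m crank '[[0,0,0,0,0,0],[0,0,0,0,0,0]]'
python3 -m crank '[[0,0,0,0,0,0],[0,0,0,0,0,0],[0,0,0,0,0,0],[0,0,0,0,0,0],[0,0,0,0,0,0]]' 1
python3 -m crank '[[0,0,0,0,0,0],[0,0,0,0,0,0],[0,0,0,0,0,0],[0,0,0,0,0,0],[0,0,0,0,0,0]]'
python3 -c "
from h import *
go(449.5,-380.5,24,170.8)"
```

```text
t: 3.62
tcp_pos: [447.8, -382.0, 23.6]
tool_rot: [180.0, -0.1, 170.7]
wrist_force: [-0.5, 0.0, 0.2]
opening: 1.0
t: 3.78
tcp_pos: [448.8, -382.1, 25.1]
tool_rot: [180.0, -0.0, 170.8]
wrist_force: [-0.5, -1.2, 0.3]
opening: 0.999
t: 4.2
tcp_pos: [449.4, -381.9, 25.1]
tool_rot: [-180.0, 0.0, 170.8]
wrist_force: [0.2, -1.1, -0.6]
opening: 0.297
t: 4.62
tcp_pos: [449.4, -381.5, 25.0]
tool_rot: [180.0, 0.0, 170.8]
wrist_force: [-0.5, 2.4, 5.4]
opening: 0.165
shift [0.001 0.013 0.014] turn [0.    0.    0.001] t 4.62 pos [ 449.4 -381.5   25. ] rot [1.7998e+02 2.0000e-02 1.7083e+02] F [-0.5  2.4  5.4] open 0.165 j [-47.  34. -15.  41.   0. -38.]
```

```bash

python3 -m crank '[[0,0,-0.1,0,0,0],[0,0,-0.2,0,0,0],[0,0,-0.3,0,0,0],[0,0,-0.3,0,0,0],[0,0,-0.3,0,0,0]]'
python3 -m crank '[[0,0,0,0,0,0],[0,0,0,0,0,0],[0,0,0,0,0,0]]'
python3 -c "
from h import *
go(514,-218.5,115,180)
for n in('top','scene'):
  im=ctrl.read_camera(n)
  cv2.imwrite('pics/%s2.png'%n,im[:,:,::-1])
a=cv2.imread('pics/top2.png');crop(a[:,:,::-1],400,220,500,320,5,'pics/c4.png')
a=cv2.imread('pics/scene2.png')
c=cv2.imread('pics/c4.png');b=np.zeros((500,300,3),np.uint8);b[:300]=cv2.resize(a,(400,300))[:,100:];cv2.imwrite('pics/c4.png',np.hstack([c,b]))"
```

```text
t: 5.03
tcp_pos: [449.0, -381.7, 115.9]
tool_rot: [-180.0, -0.0, 170.8]
wrist_force: [-0.0, -0.3, -0.6]
opening: 0.164
t: 5.28
tcp_pos: [449.0, -381.6, 114.4]
tool_rot: [180.0, -0.0, 170.8]
wrist_force: [-0.6, 0.0, -0.2]
opening: 0.162
shift [-0.509  2.285 -0.008] turn [ 0.    -0.001 -0.204] t 5.28 pos [ 449.  -381.6  114.4] rot [ 1.7999e+02 -2.0000e-02  1.7082e+02] F [-0.6  0.  -0.2] open 0.162 j [-47.  28.  -9.  52.  -0. -38.]
```

View pics/c4.png

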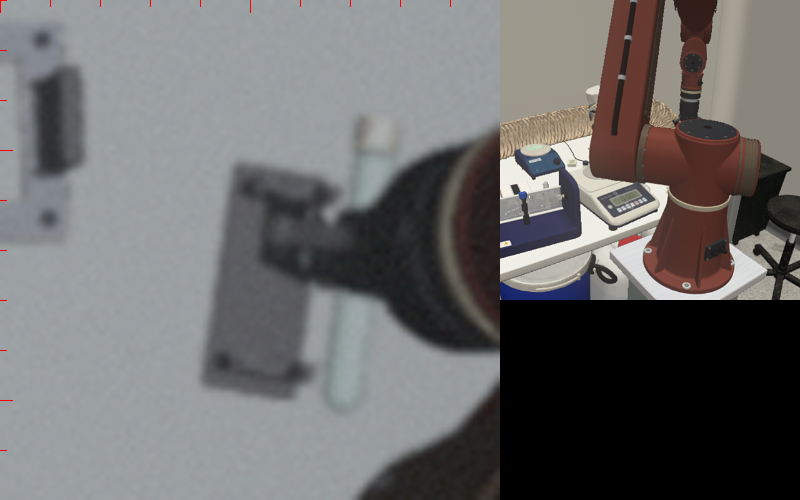

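```bash
python3 -c "
from h import *
C=lambda a:(np.float64(a)+.5)/5-0.5+[400,220]
print('proj tcp,tube,leftback',proj('top',[[449,-381.6,114.4],[449,-381.6,129.6],[449,-359,118],[449,-359,140]]))
for z in(115,130,145):
  w=onz('top',C([(378,113),(341,413)]),z)[:,:2];d=w[0]-w[1];print(z,w.round(1).tolist(),np.hypot(*d),np.degrees(np.arctan2(d[1],d[0])),w.mean(0))
"
```

```text
proj tcp,tube,leftback [[469.39645774 272.30503318]
 [471.8350559  271.92490051]
 [459.29886298 272.25899288]
 [462.65767294 271.70212511]]
115 [[511.4, -395.9], [387.7, -376.3]] 125.17575721999877 -9.00977598190591 [ 449.56377925 -386.1343804 ]
130 [[509.7, -390.6], [387.9, -371.3]] 123.26700448722912 -9.009775981905905 [ 448.81425291 -380.98227495]
145 [[508.0, -385.3], [388.1, -366.3]] 121.35825175445946 -9.009775981905898 [ 448.06472656 -375.83016949]
```

The tube is held and centred: at z=130 the picture gives its centre as (448.8,-381.0) and yaw -9.0°, and the TCP is at (449,-381.6). That confirms the calibration too. Next I move over the clip.

```bash

python3 -m crank '[[0,0,0,0,0,-0.104],[0,0,0,0,0,-0.1],[-0.1445,0.3625,0,0,0,0],[-0.1445,0.3625,0,0,0,0],[-0.1445,0.3625,0,0,0,0]]'
python3 -m crank '[[-0.1445,0.3625,0,0,0,0],[-0.1445,0.3625,0,0,0,0],[-0.1445,0.3625,0,0,0,0],[0,0,0,0,0,0],[0,0,0,0,0,0]]'
python3 -c "
from h import *
go(514,-218.5,49,180)
im=ctrl.read_camera('top')
cv2.imwrite('pics/top3.png',im[:,:,::-1])
crop(im,355,190,475,290,6,'pics/c5.png')"
```

```text
t: 5.8
tcp_pos: [481.2, -299.1, 113.5]
tool_rot: [179.9, -0.1, 179.9]
wrist_force: [-0.3, -0.3, -0.2]
opening: 0.166
t: 6.22
tcp_pos: [514.1, -217.0, 113.9]
tool_rot: [180.0, -0.1, -179.8]
wrist_force: [-0.5, -0.7, -0.5]
opening: 0.166
shift [ 0.001 -0.02   0.865] turn [ 0.001 -0.002  0.004] t 6.22 pos [ 514.1 -217.   113.9] rot [ 1.7996e+02 -8.0000e-02 -1.7984e+02] F [-0.5 -0.7 -0.5] open 0.166 j [-30.  26. -14.  50.  -0. -31.]
```

View pics/c5.png

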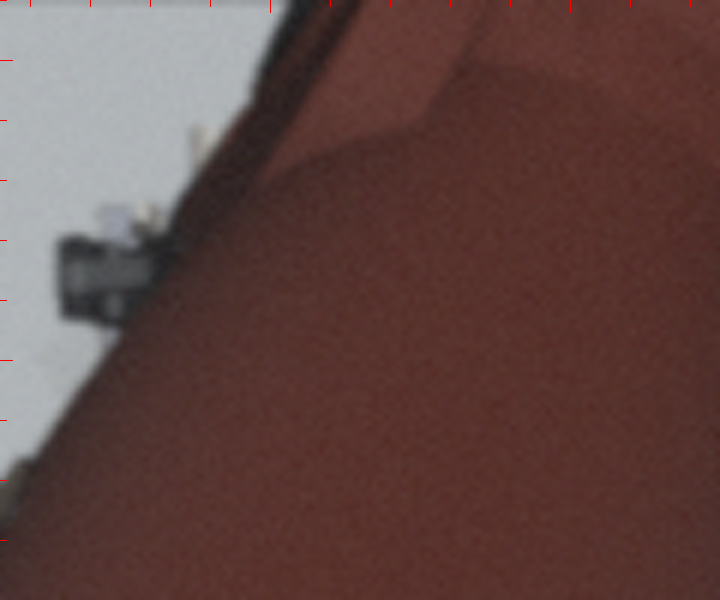

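The arm hides the clip from above, so I'll descend by force feedback.

```bash

python3 -m crank '[[0,-0.007,0.2,0,0,0],[0,0,0.2,0,0,0],[0,0,0.2,0,0,0],[0,0,0.2,0,0,0],[0,0,0,0,0,0]]'
python3 -m crank '[[0,0,0,0,0,0],[0,0,0,0,0,0]]'
python3 -m crank '[[0,0,0.04,0,0,0],[0,0,0.04,0,0,0],[0,0,0,0,0,0]]'
python3 -m crank '[[0,0,0.04,0,0,0],[0,0,0,0,0,0]]'
python3 -c "
from h import *
go(514,-218.5,21,180)"
```

```text
t: 6.68
tcp_pos: [511.9, -219.3, 51.8]
tool_rot: [179.9, -0.2, 179.9]
wrist_force: [-1.0, 0.7, -1.3]
opening: 0.164
t: 6.85
tcp_pos: [514.3, -220.0, 55.2]
tool_rot: [-180.0, 0.0, 180.0]
wrist_force: [0.8, 0.6, -0.3]
opening: 0.164
t: 7.1
tcp_pos: [514.2, -219.2, 48.6]
tool_rot: [-180.0, 0.0, -180.0]
wrist_force: [-0.2, 0.9, -1.7]
opening: 0.157
t: 7.27
tcp_pos: [514.1, -219.0, 45.4]
tool_rot: [180.0, -0.0, -180.0]
wrist_force: [-0.3, 0.1, 0.1]
opening: 0.161
shift [0.002 0.006 0.325] turn [ 0. -0.  0.] t 7.27 pos [ 514.1 -219.    45.4] rot [ 1.7999e+02 -1.0000e-02 -1.7998e+02] F [-0.3  0.1  0.1] open 0.161 j [-31.  30. -19.  41.  -0. -31.]
```

```bash

for i in 1; do
python3 -m crank '[[0,0,0.04,0,0,0],[0,0,0,0,0,0]]'
python3 -m crank '[[0,0,0.04,0,0,0],[0,0,0,0,0,0]]'
python3 -m crank '[[0,0,0.04,0,0,0],[0,0,0,0,0,0]]'
done
```

```text
t: 7.43
tcp_pos: [514.1, -218.9, 42.3]
tool_rot: [180.0, -0.0, -180.0]
wrist_force: [0.3, -0.9, -0.8]
opening: 0.168
t: 7.6
tcp_pos: [514.2, -219.2, 39.3]
tool_rot: [-180.0, -0.0, -180.0]
wrist_force: [-0.0, -0.1, 0.6]
opening: 0.164
t: 7.77
tcp_pos: [514.6, -219.7, 36.6]
tool_rot: [-179.9, 0.0, 180.0]
wrist_force: [-0.4, -2.6, 1.0]
opening: 0.17
```

```bash

python3 -m crank '[[0,0,0.04,0,0,0],[0,0,0,0,0,0]]'
python3 -m crank '[[0,0,0.04,0,0,0],[0,0,0,0,0,0]]'
python3 -m crank '[[0,0,0.04,0,0,0],[0,0,0,0,0,0]]'
python3 -m crank '[[0,0,0.03,0,0,0],[0,0,0,0,0,0]]'
```

```text
t: 7.93
tcp_pos: [514.6, -219.2, 33.5]
tool_rot: [-180.0, 0.0, -180.0]
wrist_force: [0.8, -2.4, 0.8]
opening: 0.163
t: 8.1
tcp_pos: [514.0, -218.5, 30.2]
tool_rot: [179.9, -0.0, -180.0]
wrist_force: [1.1, -0.3, -0.9]
opening: 0.164
t: 8.27
tcp_pos: [513.9, -218.6, 27.0]
tool_rot: [179.9, -0.0, -180.0]
wrist_force: [0.3, 0.7, -1.4]
opening: 0.162
t: 8.43
tcp_pos: [513.9, -218.7, 24.9]
tool_rot: [180.0, -0.0, -180.0]
wrist_force: [0.9, -0.1, -1.2]
opening: 0.164
```

```bash

python3 -m crank '[[0,0,0.02,0,0,0],[0,0,0,0,0,0],[0,0,0,0,0,0]]'
python3 -m crank '[[0,0,0.02,0,0,0],[0,0,0,0,0,0],[0,0,0,0,0,0]]'
python3 -m crank '[[0,0,0.02,0,0,0],[0,0,0,0,0,0],[0,0,0,0,0,0]]'
python3 -c "
from h import *
s=ctrl.get_state();print(s['wrist_force'],s['torque'],s['tcp_pos'])"
```

```text
t: 8.68
tcp_pos: [514.0, -219.0, 23.7]
tool_rot: [180.0, -0.0, -180.0]
wrist_force: [-0.5, -0.3, -1.6]
opening: 0.165
t: 8.93
tcp_pos: [514.1, -219.1, 22.3]
tool_rot: [180.0, -0.0, -180.0]
wrist_force: [-0.3, 0.6, -0.1]
opening: 0.161
t: 9.18
tcp_pos: [514.3, -219.1, 21.1]
tool_rot: [-180.0, 0.0, -180.0]
wrist_force: [0.1, 1.8, 3.3]
opening: 0.162
[0.13762841 1.779979   3.25346698] [0.36168574 0.04467975 0.04867925] [ 514.34045272 -219.14765298   21.07451556]
```

```bash

python3 -m crank '[[0,0,0.015,0,0,0],[0,0,0,0,0,0],[0,0,0,0,0,0]]'
python3 -m crank '[[0,0,0.015,0,0,0],[0,0,0,0,0,0],[0,0,0,0,0,0]]'
```

```text
t: 9.43
tcp_pos: [514.4, -219.1, 20.9]
tool_rot: [-180.0, 0.0, -180.0]
wrist_force: [-4.0, 3.6, 14.5]
opening: 0.163
t: 9.68
tcp_pos: [514.4, -219.2, 20.6]
tool_rot: [-180.0, 0.1, -180.0]
wrist_force: [-7.6, 5.7, 26.5]
opening: 0.162
```

The stop is hard at TCP z≈20.9, which puts the tube centre at about 36: home. I'll ease off, open partly (a full opening would hit the grip plate), rise and look.

```bash

python3 -m crank '[[0,0,-0.025,0,0,0],[0,0,0,0,0,0]]'
python3 -m crank '[[0,0,0,0,0,0],[0,0,0,0,0,0],[0,0,0,0,0,0],[0,0,0,0,0,0],[0,0,0,0,0,0]]' 0.2
python3 -m crank '[[0,0,-0.1,0,0,0],[0,0,-0.2,0,0,0],[0,0,-0.3,0,0,0],[0,0,-0.4,0,0,0],[0,0,-0.4,0,0,0]]'
python3 -m crank '[[0,-0.35,-0.4,0,0,0],[0,-0.45,0,0,0,0],[0,-0.45,0,0,0,0],[0,-0.45,0,0,0,0],[0,-0.3,0,0,0,0]]' -1
python3 -c "
from h import *
im=ctrl.read_camera('top')
cv2.imwrite('pics/top4.png',im[:,:,::-1])
crop(im,355,200,455,290,8,'pics/c6.png');go(514,-276.5,115,180)"
```

```text
t: 9.85
tcp_pos: [514.5, -219.2, 21.1]
tool_rot: [-180.0, 0.0, -180.0]
wrist_force: [-0.1, 2.5, 4.9]
opening: 0.164
t: 10.27
tcp_pos: [514.2, -219.2, 20.3]
tool_rot: [-180.0, -0.0, -180.0]
wrist_force: [0.4, -0.1, 0.1]
opening: 0.402
t: 10.68
tcp_pos: [513.7, -218.8, 126.8]
tool_rot: [180.0, -0.1, -180.0]
wrist_force: [0.5, 0.2, -0.4]
opening: 0.399
t: 11.1
tcp_pos: [514.1, -372.1, 156.5]
tool_rot: [-179.9, 0.1, 179.9]
wrist_force: [-0.3, 0.8, 0.1]
opening: 1.001
shift [0.003 1.32  0.543] turn [-0.004  0.001 -0.004] t 11.15 pos [ 513.9 -375.4  156.1] rot [-1.7981e+02  6.0000e-02  1.7982e+02] F [-1.5 -2.4 -0.7] open 0.999 j [-43.  31.   2.  61.  -0. -42.]
```

View pics/c6.png

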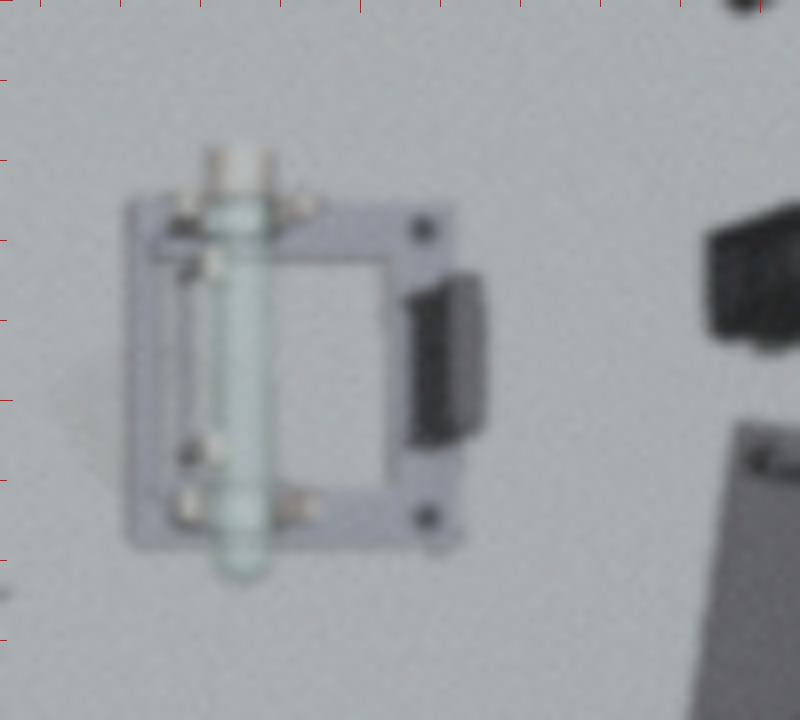

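The tube lies in both forks, and the jaw noses at (382,233) and (382,256) overlap its left edge. The grip plate top is near (413,245). Now I'll quantify the centring and height.

```bash
python3 -c "
from h import *
C=lambda a:(np.float64(a)+.5)/8-0.5+[355,200]
def P(n,pts,z):
  w=onz('top',C(pts),z)[:,:2];print(n,w.round(1).tolist(),'mean',w.mean(0).round(1));return w
w=P('tube ends',[(240,143),(243,580)],36);d=w[0]-w[1];print(np.hypot(*d),np.degrees(np.arctan2(d[1],d[0])))
P('tips',[(188,203),(303,205),(186,505),(300,503)],56)
P('noses',[(213,264),(215,447)],48)
P('frame',[(126,195),(455,203),(127,548),(462,548)],8)
P('holes',[(422,229),(427,517)],8)
P('plate top',[(450,275),(485,275),(452,440),(484,432)],66)
P('tubeedge',[(214,350),(270,350)],36)
"
```

```text
tube ends [[575.0, -219.1], [453.9, -218.1]] mean [ 514.5 -218.6]
121.18142446801252 -0.46399934079077815
tips [[555.2, -201.3], [554.8, -232.9], [473.0, -199.7], [473.6, -230.7]] mean [ 514.1 -216.1]
noses [[539.5, -209.1], [489.4, -209.0]] mean [ 514.5 -209.1]
frame [[564.5, -190.7], [562.7, -285.2], [464.3, -189.8], [464.2, -285.1]] mean [ 513.9 -237.7]
holes [[555.2, -275.5], [473.0, -275.3]] mean [ 514.1 -275.4]
plate top [[534.4, -270.8], [534.5, -280.4], [489.8, -270.4], [492.0, -279.1]] mean [ 512.7 -275.2]
tubeedge [[517.2, -210.9], [517.3, -226.5]] mean [ 517.3 -218.7]
```

The tube is centred within 0.5 mm of the fork middle and yaw is about 0°. The plate is at y≈-275.4, x≈514. I'll approach it with a limited opening and grip.

```bash

python3 -m crank '[[0,0.333,0.14,0,0,0],[0,0.333,0.14,0,0,0],[0,0.333,0.14,0,0,0],[0,0.333,0.12,0,0,0],[0,0,0,0,0,0]]' 0.1
python3 -m crank '[[0,0,0,0,0,0],[0,0,0,0,0,0],[0,0,0,0,0,0]]'
python3 -c "
from h import *
go(514,-275.5,29,180)"
```

```text
t: 11.57
tcp_pos: [512.6, -264.2, 113.7]
tool_rot: [179.8, -0.2, -179.8]
wrist_force: [-0.1, 0.7, -0.7]
opening: 0.45
t: 11.82
tcp_pos: [514.8, -270.3, 115.8]
tool_rot: [-179.9, 0.1, 180.0]
wrist_force: [-0.7, 0.1, -0.3]
opening: 0.447
shift [ 0.012 -0.068  1.157] turn [-0.001  0.002 -0.001] t 11.82 pos [ 514.8 -270.3  115.8] rot [-1.7994e+02  7.0000e-02  1.7997e+02] F [-0.7  0.1 -0.3] open 0.447 j [-35.  28. -11.  52.  -0. -35.]
```

```bash

python3 -m crank '[[0.006,-0.068,0.15,0,0,0],[0,0,0.2,0,0,0],[0,0,0.2,0,0,0],[0,0,0,0,0,0],[0,0,0,0,0,0]]'
python3 -c "
from h import *
go(514,-275.5,29,180)"
```

```text
t: 12.23
tcp_pos: [513.1, -274.7, 72.9]
tool_rot: [179.9, -0.1, 180.0]
wrist_force: [0.1, -0.8, 1.3]
opening: 0.45
shift [-0.014 -0.011  0.585] turn [ 0.001 -0.002 -0.001] t 12.23 pos [ 513.1 -274.7   72.9] rot [ 1.7994e+02 -9.0000e-02  1.7995e+02] F [ 0.1 -0.8  1.3] open 0.45 j [-35.  30. -13.  47.  -0. -35.]
```

```bash

python3 -m crank '[[0,-0.01,0.15,0,0,0],[0,0,0.15,0,0,0],[0,0,0.15,0,0,0],[0,0,0.12,0,0,0],[0,0,0,0,0,0]]'
python3 -m crank '[[0,0,0,0,0,0],[0,0,0,0,0,0]]'
python3 -m crank '[[0,0,0,0,0,0],[0,0,0,0,0,0],[0,0,0,0,0,0],[0,0,0,0,0,0],[0,0,0,0,0,0]]' 1
python3 -m crank '[[0,0,0,0,0,0],[0,0,0,0,0,0],[0,0,0,0,0,0],[0,0,0,0,0,0]]'
python3 -c "
from h import *
go(514,-275.5,29,180)"
```

```text
t: 12.65
tcp_pos: [512.5, -274.2, 28.7]
tool_rot: [179.9, -0.2, -180.0]
wrist_force: [-0.2, 0.0, 0.4]
opening: 0.45
t: 12.82
tcp_pos: [514.0, -275.1, 31.2]
tool_rot: [-180.0, 0.0, -180.0]
wrist_force: [-0.9, 0.7, 1.1]
opening: 0.453
t: 13.23
tcp_pos: [514.3, -275.4, 31.7]
tool_rot: [-180.0, 0.1, -180.0]
wrist_force: [-0.2, 0.5, 6.1]
opening: 0.104
t: 13.57
tcp_pos: [514.3, -275.4, 31.7]
tool_rot: [-180.0, 0.1, -180.0]
wrist_force: [-0.1, 0.5, 5.7]
opening: 0.109
shift [ 0.004 -0.001  0.036] turn [-0.001  0.001  0.   ] t 13.57 pos [ 514.3 -275.4   31.7] rot [-1.7996e+02  6.0000e-02 -1.7999e+02] F [-0.1  0.5  5.7] open 0.109 j [-35.  33. -16.  41.   0. -35.]
```

```bash

python3 -m crank '[[0,0,-0.05,0,0,0],[0,0,-0.1,0,0,0],[0,0,-0.15,0,0,0],[0,0,-0.15,0,0,0],[0,0,-0.2,0,0,0]]'
python3 -m crank '[[0,0,-0.25,0,0,0],[0,0,-0.25,0,0,0],[0,0,-0.25,0,0,0],[0,0,-0.25,0,0,0],[0,0,-0.25,0,0,0]]'
python3 -m crank '[[0,0,-0.15,0,0,0],[0,0,-0.1,0,0,0],[0,0,0,0,0,0],[0,0,0,0,0,0]]'
python3 -c "
from h import *
go(494.1,246.8,190,173.3)
im=ctrl.read_camera('top')
cv2.imwrite('pics/top5.png',im[:,:,::-1])
cv2.imwrite('pics/s5.png',ctrl.read_camera('scene')[:,:,::-1])
s=cv2.resize(cv2.imread('pics/s5.png'),(400,300));b=np.zeros((500,800,3),np.uint8)
b[:300,400:]=s;b[:500,:400]=cv2.resize(im[170:295,355:455,::-1],(400,500),interpolation=2);cv2.imwrite('pics/c7.png',b)"
```

```text
t: 13.98
tcp_pos: [513.5, -274.8, 80.7]
tool_rot: [180.0, -0.0, -180.0]
wrist_force: [-0.6, -0.2, -3.5]
opening: 0.106
t: 14.4
tcp_pos: [513.8, -275.0, 175.7]
tool_rot: [-180.0, 0.0, -180.0]
wrist_force: [1.1, 0.5, -3.0]
opening: 0.109
t: 14.73
tcp_pos: [513.8, -275.1, 192.6]
tool_rot: [-180.0, 0.0, -180.0]
wrist_force: [-0.9, 0.3, -2.6]
opening: 0.109
shift [0.262 6.958 0.032] turn [-0.     0.001  0.149] t 14.73 pos [ 513.8 -275.1  192.6] rot [-1.7998e+02  2.0000e-02 -1.7999e+02] F [-0.9  0.3 -2.6] open 0.109 j [-35.  24.  -4.  62.  -0. -35.]
```

View pics/c7.png

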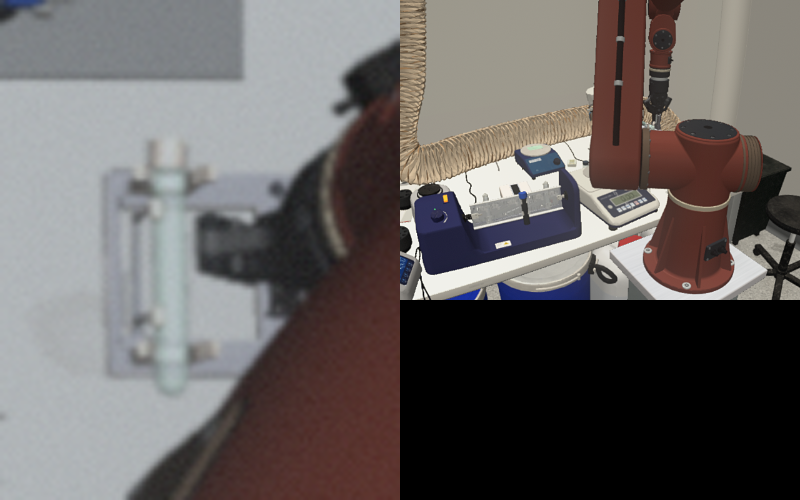

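The carrier is lifted with the tube in it (tube at about (398,240)), level with the frame, and the underside is near z=161. I'll carry it across.

```bash

python3 -m crank '[[0,0.1,0,0,0,0],[0,0.2,0,0,0,0],[0,0.3,0,0,0,0],[0,0.36,0,0,0,0],[0,0.36,0,0,0,0]]'
python3 -m crank '[[0,0.36,0,0,0,0],[0,0.36,0,0,0,0],[0,0.36,0,0,0,0],[0,0.36,0,0,0,0],[0,0.36,0,0,0,0]]'
python3 -m crank '[[0,0.36,0,0,0,0],[0,0.36,0,0,0,0],[0,0.36,0,0,0,0],[0,0.36,0,0,0,0],[0,0.36,0,0,0,0]]'
python3 -m crank '[[0.05,0.36,0,0,0,0],[0.05,0.36,0,0,0,0],[0.05,0.36,0,0,0,0],[0.05,0.3,0,0,0,0],[0.05,0.2,0,0,0,0]]'
python3 -m crank '[[0,0.1,0,0,0,0.05],[0,0,0,0,0,0.05],[0,0,0,0,0,0.05],[0,0,0,0,0,0],[0,0,0,0,0,0]]'
python3 -m crank '[[0,0,0,0,0,0],[0,0,0,0,0,0],[0,0,0,0,0,0]]'
python3 -c "
from h import *
go(494.1,246.8,130,173.3)"
```

```text
t: 15.25
tcp_pos: [513.1, -173.8, 191.7]
tool_rot: [179.9, -0.1, 180.0]
wrist_force: [0.4, 0.4, -3.5]
opening: 0.11
t: 15.67
tcp_pos: [512.7, -38.5, 192.0]
tool_rot: [180.0, -0.1, -180.0]
wrist_force: [0.8, 0.5, -3.7]
opening: 0.109
t: 16.08
tcp_pos: [512.4, 96.3, 192.0]
tool_rot: [180.0, -0.1, -180.0]
wrist_force: [0.1, 0.6, -3.6]
opening: 0.105
t: 16.5
tcp_pos: [493.1, 215.4, 191.9]
tool_rot: [180.0, -0.1, -179.9]
wrist_force: [0.9, 0.2, -2.6]
opening: 0.112
t: 16.92
tcp_pos: [493.9, 220.5, 192.0]
tool_rot: [-180.0, -0.1, 173.4]
wrist_force: [-0.6, 0.1, -3.1]
opening: 0.109
t: 17.17
tcp_pos: [494.8, 219.9, 192.3]
tool_rot: [180.0, -0.0, 173.3]
wrist_force: [-0.5, -0.6, -3.4]
opening: 0.112
shift [0.052 0.355 0.83 ] turn [ 0. -0. -0.] t 17.17 pos [494.8 219.9 192.3] rot [ 1.8000e+02 -1.0000e-02  1.7328e+02] F [-0.5 -0.6 -3.4] open 0.112 j [ 16.  20. -10.  60.   0.  23.]
```

```bash

python3 -m crank '[[0.025,0.12,0.05,0,0,0],[0.025,0.12,0.1,0,0,0],[0,0.115,0.15,0,0,0],[0,0,0.15,0,0,0],[0,0,0.1,0,0,0]]'
python3 -m crank '[[0,0,0.1,0,0,0],[0,0,0,0,0,0],[0,0,0,0,0,0],[0,0,0,0,0,0]]'
python3 -c "
from h import *
go(494.1,246.8,88,173.3)
im=ctrl.read_camera('top');sc=ctrl.read_camera('scene')
cv2.imwrite('pics/top6.png',im[:,:,::-1]);cv2.imwrite('pics/s6.png',sc[:,:,::-1])
b=np.zeros((600,800,3),np.uint8)
b[:600,:400]=cv2.resize(im[200:320,100:180,::-1],(400,600),interpolation=2);b[:400,400:]=cv2.resize(sc[240:340,130:230,::-1],(400,400),interpolation=2);cv2.imwrite('pics/c8.png',b)"
```

```text
t: 17.58
tcp_pos: [493.5, 247.8, 148.9]
tool_rot: [-180.0, -0.1, 173.3]
wrist_force: [-0.0, -0.6, -4.1]
opening: 0.105
t: 17.92
tcp_pos: [494.7, 246.9, 143.8]
tool_rot: [180.0, 0.0, 173.2]
wrist_force: [0.3, 0.8, -1.8]
opening: 0.109
shift [ 0.008 -0.002  0.745] turn [ 0.     0.001 -0.001] t 17.92 pos [494.7 246.9 143.8] rot [1.7999e+02 3.0000e-02 1.7325e+02] F [ 0.3  0.8 -1.8] open 0.109 j [ 19.  23. -13.  54.   0.  26.]
```

View pics/c8.png

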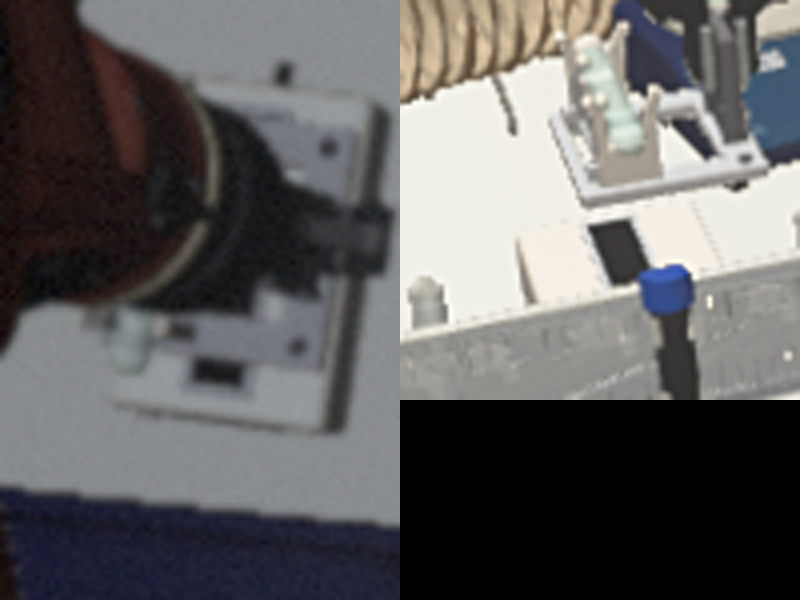

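The tube's round end shows at about (126,268) in the top view and (186,274) in the scene view. The carrier is level, and the slot is just under it. I'll descend to about 10 mm.

```bash

python3 -m crank '[[0.004,0,0.08,0,0,0],[0.004,0,0.12,0,0,0],[0,0,0.15,0,0,0],[0,0,0.12,0,0,0],[0,0,0.08,0,0,0]]'
python3 -m crank '[[0,0,0.06,0,0,0],[0,0,0,0,0,0],[0,0,0,0,0,0],[0,0,0,0,0,0],[0,0,0,0,0,0]]'
python3 -c "
from h import *
go(494.1,246.8,87.5,173.3)
im=ctrl.read_camera('top');sc=ctrl.read_camera('scene')
cv2.imwrite('pics/top7.png',im[:,:,::-1]);cv2.imwrite('pics/s7.png',sc[:,:,::-1])
b=np.zeros((600,800,3),np.uint8)
b[:600,:300]=cv2.resize(im[200:300,110:160,::-1],(300,600),interpolation=2);b[:500,300:]=cv2.resize(sc[255:335,155:235,::-1],(500,500),interpolation=2);cv2.imwrite('pics/c9.png',b)"
```

```text
t: 18.43
tcp_pos: [493.0, 246.6, 100.7]
tool_rot: [-180.0, -0.1, 173.3]
wrist_force: [-0.1, -0.4, -3.4]
opening: 0.111
t: 18.85
tcp_pos: [494.2, 247.0, 98.3]
tool_rot: [180.0, 0.0, 173.3]
wrist_force: [-0.0, 0.4, -2.5]
opening: 0.11
shift [ 0.001 -0.003  0.144] turn [ 0.001  0.001 -0.001] t 18.85 pos [494.2 247.   98.3] rot [1.7998e+02 5.0000e-02 1.7326e+02] F [-0.   0.4 -2.5] open 0.11 j [ 19.  26. -17.  48.   0.  26.]
```

View pics/c9.png

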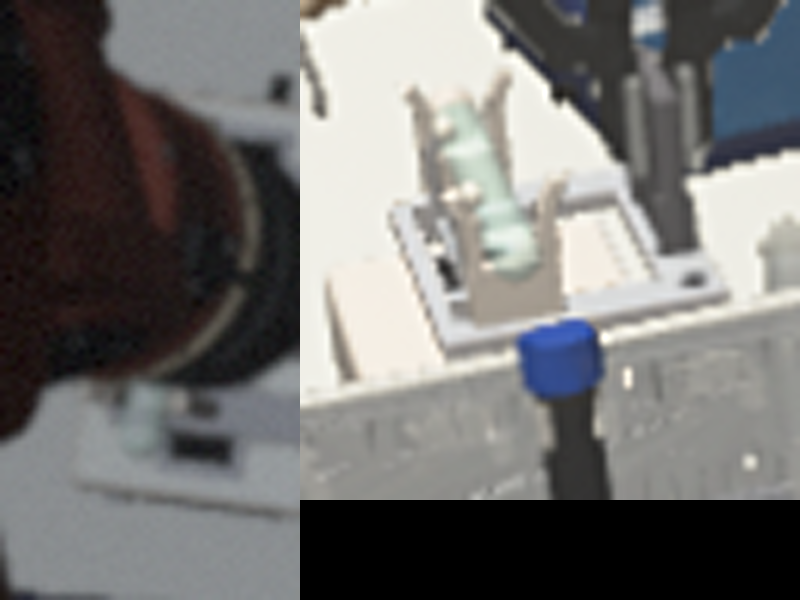

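```bash
python3 -c "
from h import *
th=np.radians(-6.7);R=np.array([[np.cos(th),-np.sin(th)],[np.sin(th),np.cos(th)]])
tcp=np.array([494.2,247.0]);u=98.3-31.7
def W(x,y,z): return [*(tcp+R@[x-514.3+514.5,y+57.6]),u+z]
S=lambda a:(np.float64(a)-[300,0]+.5)/6.25-.5+[155,255]
T=lambda a:(np.float64(a)+.5)/6-.5+[110,200]
print('clip',np.round(W(0,0,36),1))
P=[W(-50,26,0),W(-50,26,8),W(-50,-68,8),W(50,26,8),W(-60,0,36),W(-58,0,30)]
obs=S([(447,358),(440,340),(728,285),(398,207),(515,265),(515,280)])
for p,a,o in zip(P,proj('scene',P),obs): print(np.round(p,1),'pred',a.round(1),'obs',o.round(1),'d',(o-a).round(1))
print('top end pred',proj('top',[W(-60,0,36)]).round(1),'obs',T([(143,457)]).round(1))
# two-view triangulation of end
o1,d1=ray('top',T([(143,455)]));o2,d2=ray('scene',S([(515,268)]));A=np.c_[d1[0],-d2[0]];t=np.linalg.lstsq(A,o2-o1,rcond=None)[0];print('end tri',(o1+d1[0]*t[0]).round(1),(o2+d2[0]*t[1]).round(1),'pred',np.round(W(-60,0,36),1))
# slot left edge near in scene & reader corners not hidden
print('slot near corners top', onz('top',T([(172,432),(236,440),(170,458),(233,466)]),45.5).round(1).tolist())
"
```

```text
clip [501.1 304.2 102.6]
[454.5 335.8  66.6] pred [177.4 314.1] obs [178.1 311.9] d [ 0.7 -2.2]
[454.5 335.8  74.6] pred [177.  310.6] obs [177. 309.] d [-0.  -1.6]
[443.5 242.5  74.6] pred [223.3 301.9] obs [223.1 300.2] d [-0.2 -1.7]
[553.8 324.2  74.6] pred [168.3 288.2] obs [170.3 287.7] d [ 2.  -0.5]
[441.5 311.2 102.6] pred [189.8 298.1] obs [189. 297.] d [-0.8 -1.1]
[443.5 311.   96.6] pred [189.8 300.3] obs [189.  299.4] d [-0.8 -0.9]
top end pred [[133.6 275.4]] obs [[133.4 275.8]]
end tri [441.4 311.1 103.5] [442.1 312.5 104. ] pred [441.5 311.2 102.6]
slot near corners top [[452.3, 321.5, 45.5], [449.6, 297.4, 45.5], [442.8, 321.9, 45.5], [440.1, 298.2, 45.5]]
```

The tube's position triangulates to within 1 mm of the prediction, and it lines up with the slot's near end at (441.5,310). The carrier is level. Final descent now.

```bash

python3 -m crank '[[0,0,0.04,0,0,0],[0,0,0.04,0,0,0],[0,0,0.04,0,0,0],[0,0,0.03,0,0,0],[0,0,0,0,0,0]]'
python3 -m crank '[[0,0,0,0,0,0],[0,0,0,0,0,0],[0,0,0,0,0,0],[0,0,0,0,0,0],[0,0,0,0,0,0]]'
python3 -c "
from h import *
go(494.1,246.8,87,173.3)
im=ctrl.read_camera('top');sc=ctrl.read_camera('scene')
cv2.imwrite('pics/top8.png',im[:,:,::-1]);cv2.imwrite('pics/s8.png',sc[:,:,::-1])
b=np.zeros((600,800,3),np.uint8)
b[:600,:300]=cv2.resize(im[200:300,110:160,::-1],(300,600),interpolation=2);b[:500,300:]=cv2.resize(sc[255:335,155:235,::-1],(500,500),interpolation=2)
b[500:600,300:500]=cv2.resize(im[190:240,270:370,::-1],(200,100))
cv2.imwrite('pics/c10.png',b)
th=np.radians(-6.7);R=np.array([[np.cos(th),-np.sin(th)],[np.sin(th),np.cos(th)]])
P=[[*(np.array([500.8,304.2])+R@[x,y]),45] for x,y in((75,50),(-75,50))]
q=proj('scene',P);print('reader corners pred in crop',((q-[155,255])*6.25+[300,0]).round())
print('underside corner pred in crop',((proj('scene',[[454.4,335.8,55.3],[454.4,335.8,63.3]])-[155,255])*6.25+[300,0]).round())"
```

```text
t: 19.37
tcp_pos: [493.4, 246.7, 85.9]
tool_rot: [-180.0, -0.1, 173.3]
wrist_force: [-0.1, -1.0, -3.0]
opening: 0.109
t: 19.78
tcp_pos: [493.9, 246.9, 86.7]
tool_rot: [180.0, 0.0, 173.3]
wrist_force: [-0.2, 0.3, -3.7]
opening: 0.106
shift [-0.003 -0.001 -0.004] turn [ 0.     0.    -0.001] t 19.78 pos [493.9 246.9  86.7] rot [1.7999e+02 1.0000e-02 1.7326e+02] F [-0.2  0.3 -3.7] open 0.106 j [ 19.  27. -17.  46.   0.  26.]
reader corners pred in crop [[311. 264.]
 [386. 483.]]
underside corner pred in crop [[444. 400.]
 [441. 378.]]
```

View pics/c10.png

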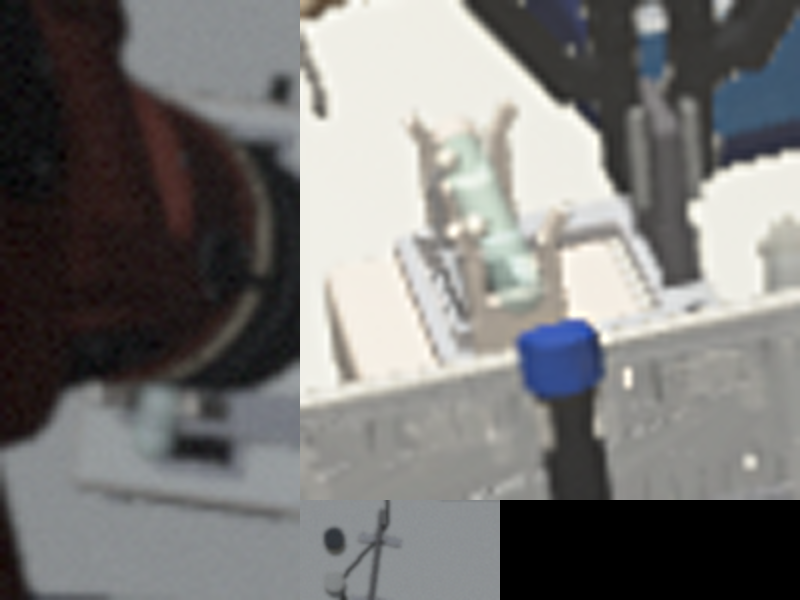

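The final view shows the carrier level just above the reader with the tube in the clip. The screen and both vials are unmoved (lower inset). The frame's front edge is partly hidden by the rack. The measured pose is on target: TCP z 86.7, so the underside is near z=55. Handing in.

```bash
python3 -c "
from h import *
go(494.1,246.8,87,173.3)
print(ctrl.hand_in())"
```

```text
shift [-0.003 -0.001 -0.005] turn [ 0.     0.    -0.001] t 19.88 pos [493.9 246.9  86.6] rot [1.7999e+02 1.0000e-02 1.7326e+02] F [ 0.1 -0.3 -2.7] open 0.109 j [ 19.  27. -17.  46.   0.  26.]
the job is handed in; nothing more can be done
None
```

I pressed the tube home in the clip, carried the carrier over the screen, and handed in at 19.9 s. The arm was still holding the carrier level about 10 mm above the reader slot. The hand-in gave no verdict.

**What the checks showed**
- **Tube seating:** pressing met a hard stop at about 26 N with the tube centre at z ≈ 36 mm. Afterwards the picture showed both jaw noses over the tube, and the tube within 0.5 mm of the fork middle along its length.
- **Carry:** the carrier's underside crossed at z ≈ 160 mm, above the 112 mm screen. The screen and vials look unmoved in the last picture.
- **Alignment:** two views taken 11 mm above the final height put the tube's end within about 1.5 mm of where it should be over the slot. Final yaw is 173.3° (carrier -6.7°, matching the slot).
- **Height:** the underside is at z ≈ 55 mm by the arm's own readings, and the tool is level to 0.05°.

**What was unclear or disagreed**
- **Jaw push:** I never saw the expected 5–8 N jaw push separately, only small forces before the hard stop.
- **Scene camera:** it put a reader corner about 3 px from prediction and the carrier frame about 1–2 px high. True clearance could therefore be a few mm over 10.
- **Final pose:** I did not repeat the two-view measurement there, as the rack partly hid the frame.

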